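Set aside a lacquer tray and bell at the market stall

TASK

A customer wants the top tray of the red pile and the brass bell. Lift the top red tray straight off its pile, leaving the trays under it nested as they stand, and set it down gently, upright, in the middle of the slatted crate, its long side along the slats. Then stand the bell upright in that tray without dropping it, and let go; leave everything else on the stall where it is.

Things in the scene. Friction and masses are not known exactly. Their poses are not given: they have to be found in the camera images.
- red_top: The tray to move: red, top of a pile of three. Open tray 130 mm long (x), 66 wide (y), 46 high, 5 mm walls; origin: centre of underside, z up. Outer walls vertical from 10 to 46 mm (rim) above the origin; inner floor at 15 mm, inside 120 x 56 mm. Mass 0.12 to 0.26 kg.
- red_middle: The red tray under it, the same shape; stays. Each tray has a foot 112 x 50 mm, 10 mm high, which drops loosely into the tray beneath, so in a pile each origin stands 36 mm above the one below.
- red_bottom: The red tray at the bottom of the pile, on the table. Same tray; stays.
- green_bottom: Dark green tray of the same size, the lower one of a pile of two beside the red pile (the two piles may change places); stays.
- green_top: Dark green tray of the same size, upper one of the green pile; stays.
- crate: Fixed upturned wooden crate, 200 mm long (its x), 144 mm wide (its y), 70 mm high; origin at the centre of its underside. Its flat top is five slats that run along its x, 24 mm wide with 6 mm gaps.
- crate_top (a point): Centre of the crate's top surface, 70 mm above the table; axes as the crate's.
- bell: Brass hand bell, 96 mm high, standing on its mouth (42 mm across) on the table; origin at the centre of its underside, z up. Round dark wooden handle, 20 mm thick from 62 to 84 mm above the origin, tapering above and below. 0.10 to 0.20 kg.
- jug: Black clay jug 176 mm high, 124 mm across, narrow neck; origin at the centre of its underside; bystander.
- candlestick: Dark metal candlestick 102 mm high, foot 60 mm across; origin at the centre of its underside; bystander.
- mug: Blue mug 95 mm high, 76 mm across, handle at its +y; origin at the centre of its underside; bystander.
Not all that is in view belongs to the job. Leave any blue, purple or white look-alike of the red_middle alone.

How it is judged (in metres and radians):
On the way, in this order (a step that is already met when the one before it is completed fails the run):
1. the top red tray is lifted clear of the pile in the fingers (height (world z) of red_top above 0.13 m and contact force between the fingers and red_top above 1 N), for 0.2 s.
2. the tray stands in the middle of the crate, along the slats, released, the bell not yet in it (x of red_top in the frame of crate_top between -0.035 and 0.035 m and y of red_top in the frame of crate_top between -0.035 and 0.035 m and z of red_top in the frame of crate_top between -0.006 and 0.006 m and angle between the x axis of red_top and the x axis of crate, either way round below 0.2 rad and angle between red_top's own z axis and vertical below 0.06 rad and linear speed of red_top below 0.02 m/s and contact force between the fingers and red_top below 0.05 N and contact force between red_top and crate above 0.2 N and horizontal distance between bell and red_top above 0.1 m), for 0.2 s.
At the end, for the whole second after the job is handed in: Red tray level on the crate, within 35 mm of its centre each way and 0.2 rad of the slats; bell upright on the tray floor, within 50 mm along, 20 mm across of its centre; both free, at rest; other red trays level, within 15 mm of their start; green trays, jug, candlestick, mug upright, within 30 mm (x of red_top in the frame of crate_top between -0.035 and 0.035 m and y of red_top in the frame of crate_top between -0.035 and 0.035 m and z of red_top in the frame of crate_top between -0.006 and 0.006 m and angle between the x axis of red_top and the x axis of crate, either way round below 0.2 rad and angle between red_top's own z axis and vertical below 0.06 rad and linear speed of each of red_top, bell below 0.02 m/s and contact force between the fingers and red_top below 0.05 N and x of bell in the frame of red_top between -0.05 and 0.05 m and y of bell in the frame of red_top between -0.02 and 0.02 m and z of bell in the frame of red_top between 0.009 and 0.021 m and angle between bell's own z axis and vertical below 0.12 rad and contact force between bell and red_top above 0.1 N and contact force between the fingers and bell below 0.05 N and distance of each of red_middle, red_bottom from where it was at the start of the episode below 0.015 m and angle between each of red_middle, red_bottom's own z axis and vertical below 0.05 rad and distance of each of green_bottom, green_top, jug, candlestick, mug from where it was at the start of the episode below 0.03 m and angle between each of green_bottom, green_top, jug, candlestick, mug's own z axis and vertical below 0.1 rad); the robot touches nothing.
It fails at once if a tray left in the red pile is shifted by more than 15 mm or lifted (distance of any of red_middle, red_bottom from where it was at the start of the episode above 0.015 m).
It fails at once if a bystander (green trays, jug, candlestick, mug) is shifted by more than 30 mm or tipped (distance of any of green_bottom, green_top, jug, candlestick, mug from where it was at the start of the episode above 0.03 m or angle between any of green_bottom, green_top, jug, candlestick, mug's own z axis and vertical above 0.4 rad).
It fails at once if the red top tray or the bell is tipped over (beyond 0.6 rad) (angle between any of red_top, bell's own z axis and vertical above 0.6 rad).
It fails at once if the tray or the bell is dropped (falls freely by about 20 mm or more) ((linear speed of red_top above 0.6 m/s and contact force between red_top and anything else below 0.01 N) or (linear speed of bell above 0.6 m/s and contact force between bell and anything else below 0.01 N)).
It also fails if it takes over 69 s, if anything falls off the work surface, if the arm or the gripper's body presses on something with over 40 N, if the wrist force passes 120 N, or if a joint passes its speed limit or range.

ROBOT

A 6-joint arm with a two-finger parallel gripper is mounted at the origin on the work surface. World frame = base frame: x ahead of the robot, y to its left, z up, the work surface at z = 0. Lengths are in m, angles in degrees, forces in N, time in s.
With the tool pointing down it reaches from about 0.4 to 0.825 m from the base axis. Payload 7 kg.
Tool frame: the origin (TCP) lies midway between the tips of the shut fingers; the grasp point (between the pads) lies ctrl.tcp_to_grasp behind it (ctrl.tcp_to_grasp is the distance from the TCP to the grasp point, in m); y points along the fingers, z is the direction in which the jaws open and shut, and the axes are right-handed (so a half turn about y gives the same grasp; the last joint's range is limited). The gripper opens to 88 mm and grips with 3 to 60 N. Pads are 19 mm wide; open, the fingers measure 130 mm over their backs; the gripper's body (78 mm by 193 mm) begins 47 mm behind the grasp point.
Start: joints at [-49.555, 20.546, 0.682, 0, -70.136, -16.507], TCP at [0.274, -0.617, 0.227] pointing down, gripper open.
Joint ranges: [-176.03, 176.03], [-82.01, 121.73], [-58.28, 71.71], [-173.87, 95.51], [-174.79, -0.11], [-173.66, 173.66]. Speed limits (degrees/s): [136.94, 136.94, 172.46, 180, 180, 180].

INTERFACE

Orientations are given as [roll, pitch, yaw] about the fixed x, y, z axes, in that order (R = Rz(yaw) Ry(pitch) Rx(roll)).
In Python, from plant import ctrl, snapshot, silhouettes gives the robot as it stands.
- The arm moves only by the shell command python3 -m pendant 'ROWS'. ROWS is JSON, a list that holds one entry, the list of rows, each a list of 7 numbers: the shift along the tool's x, y, z in cm, then the turn, a rotation vector about the tool's x, y, z in degrees, then the opening, from 0 (shut) to 1 (fully open). In form: [[[x, y, z, rx, ry, rz, hand], ...]]. A call has 1 to 12 rows; each row shifts and turns the commanded pose from where the row before left it, along the tool's axes as they then stand; what a row does not reach is not made up. A row lasts 1/12 s, in which the tool goes at most 41.7 mm and 7.16 degrees, less where a joint would pass 70% of its speed; a pose out of reach is approached as far as the arm can. A call with a gripper value outside its range is refused whole. The fingers move at their own pace and stop on an object; the grip force is fixed at half the most. Time passes only in rows, so rows that do not move let the fingers close. It gives the time, the measured TCP pose, the force and the opening at its end, in the units of the state.
- ctrl.get_obs(): the state, without advancing time (a new reading comes with each control period).
- snapshot(name): name is "scene" or "top" or "wrist"; returns a dict with "image" (400x640x3 uint8, red, green, blue), "camera_matrix" (3x3 intrinsics, pixels), "eye" and "orientation" of the camera in the world; the wrist camera has in their place "mount" (4x4, takes a point from camera to tool coordinates, whose origin is the TCP and whose axes are the tool frame's). Camera axes: x right, y down, z forward; pixel columns grow to the right and rows downward; lengths in m; the calibration is good to about 2 mm. A picture is of the moment at which its call begins: read the wrist's pose just before it. There is no depth.
- ctrl.close_job(): hands the job in, once; it reports no verdict.
Trained networks look in a picture, given as the dict that the camera call returned (one of the last four; its "shot" number tells which), for a name from the list of things; names that differ only in an ending like _2 or _b are one class to them, and where a whole thing is asked for, a point or a joint stands for the part that bears it (a point fixed in the world has none). Each returns a list of dicts, best first, with "confidence" (0 to 1); they miss things now and then, are a little off and sometimes report something else, mostly with a low value. They report only what shows in the picture. A call takes as long as a camera call. They do not tell look-alikes from the thing itself.
- silhouettes(picture, thing): "mask" (400x640 bool, what is visible of it) and "bbox" ([left, top, width, height] in pixels, round what is visible of it).
The state is a dict: "clock": time; "joint_pos": joint angles; "qvel": joint speeds; "tau": joint torques, N m; "tool_pos": TCP position; "orientation": TCP orientation; "force": force on the tool from outside, world axes, zero at the start; "moment": the same for the moment, N m; "opening": finger opening in m.
Only numpy, scipy, OpenCV 4.12 (cv2) and the standard library are available. Lean on these libraries where they do the work, as an engineer would, in place of code of your own. Each camera call takes 0.05 s, during which the arm holds its last target.

## Working session

There is one attempt and no reset: what is moved stays moved. The work goes in short steps, Python scripts to look and compute and a shell command to move; the robot and the scene stay as the last step left them, time stands still between calls to the robot, and variables do not carry over. Pictures are saved under pics/ and viewed, and the job is handed in when it is done.

```bash
ls; mkdir -p pics
cat > h.py <<'E'
import numpy as np, cv2
from scipy.spatial.transform import Rotation as R
from plant import ctrl, snapshot, silhouettes
def save(im,n): cv2.imwrite('pics/'+n+'.png',cv2.cvtColor(im,cv2.COLOR_RGB2BGR))
def campose(s,o=None):
    if 'mount' in s:
        T=np.eye(4);T[:3,:3]=R.from_euler('xyz',o['orientation'],degrees=True).as_matrix();T[:3,3]=o['tool_pos']
        return T@np.array(s['mount'])
    T=np.eye(4);q=np.array(s['orientation']);
    T[:3,:3]=q if q.shape==(3,3) else (R.from_euler('xyz',q,degrees=True).as_matrix() if q.size==3 else R.from_quat(q).as_matrix())
    T[:3,3]=s['eye'];return T
def proj(s,T,P):
    P=np.atleast_2d(P);c=(P-T[:3,3])@T[:3,:3];p=c@np.array(s['camera_matrix']).T;return p[:,:2]/p[:,2:]
def onz(s,T,uv,z):
    d=T[:3,:3]@np.linalg.inv(s['camera_matrix'])@np.array([uv[0],uv[1],1.]);return T[:3,3]+d*(z-T[2,3])/d[2]
E
python3 - <<'E'
from h import *
o=ctrl.get_obs();print(o,ctrl.tcp_to_grasp)
for n in ['scene','top','wrist']:
    o=ctrl.get_obs();s=snapshot(n);save(s['image'],n+'0');print(n,{k:v for k,v in s.items() if k!='image'})
    for t in ['red_top','red_middle','green_top','crate','bell','jug','candlestick','mug']:
        try: print(t,[(round(d['confidence'],2),d['bbox']) for d in silhouettes(s,t)][:5])
        except Exception as e: print(t,e)
E
```

```text
pics
{'clock': 0.0, 'joint_pos': array([-4.95548699e+01,  2.05913547e+01,  6.33740297e-01, -2.14172058e-02,
       -7.01351781e+01, -1.65058733e+01]), 'qvel': array([ 0.04537607,  0.01280965, -0.02147649,  0.01371222,  0.05525035,
        0.01273204]), 'tau': array([-1.54287100e-03, -5.82713413e+01,  2.93057227e+01,  6.99752927e+00,
        6.93239534e-03, -1.30689054e-04]), 'tool_pos': array([ 0.27366619, -0.61649846,  0.22561926]), 'orientation': array([-8.99053106e+01,  7.06256532e-03,  2.39319687e+01]), 'force': array([-0.45695959, -0.2648683 ,  0.22306608]), 'moment': array([ 0.00301305,  0.02339863, -0.02189414]), 'opening': 0.08734897207999175} 0.0188
scene {'camera_matrix': array([[366.74755979,   0.        , 317.00734394],
       [  0.        , 366.74755979, 203.46170845],
       [  0.        ,   0.        ,   1.        ]]), 'eye': array([ 1.11046883, -0.29932846,  0.77024276]), 'orientation': array([-138.21747916,   -1.16386304,   64.72693081]), 'shot': 1}
red_top [(0.82, [230.2, 205.1, 66.7, 57.9])]
red_middle [(0.95, [161.1, 165.6, 53.0, 33.0]), (0.64, [131.8, 208.4, 44.2
[... 1114 characters left out ...]

mug [(0.67, [243.9, 77.0, 43.8, 40.8]), (0.47, [335.7, 56.9, 55.4, 64.0])]
wrist {'camera_matrix': array([[331.17962325,   0.        , 320.8249518 ],
       [  0.        , 331.17962325, 201.63023418],
       [  0.        ,   0.        ,   1.        ]]), 'mount': array([[ 2.37215514e-04,  9.66039276e-01,  2.58395165e-01,
        -6.99235103e-02],
       [ 2.96514219e-04, -2.58395228e-01,  9.66039242e-01,
        -1.59664688e-01],
       [ 9.99999928e-01, -1.52541655e-04, -3.47739738e-04,
         4.18084264e-04],
       [ 0.00000000e+00,  0.00000000e+00,  0.00000000e+00,
         1.00000000e+00]]), 'shot': 3}
red_top []
red_middle []
green_top []
crate []
bell []
jug []
candlestick []
mug []
```

View pics/scene0.png

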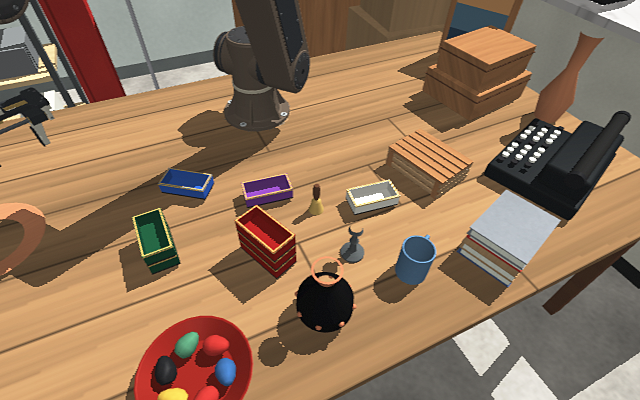

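View pics/top0.png

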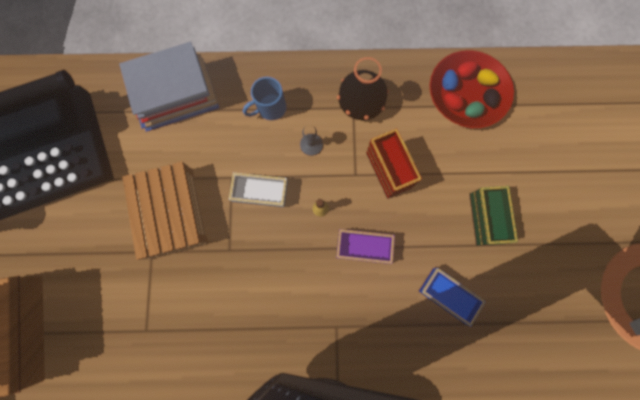

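The scene view shows the red pile of three at about (266,240), with a brass bell at (316,199) and the crate at (430,162). In the top view these are at (395,160), (319,207) and (163,210).

Candidates for the wanted tray, by scene pixel:
- red pile (266,240)
- purple tray (267,190)
- white tray (372,197)
- blue tray (187,183)
- green pile (155,240)

By the description I choose the red pile's top tray. I'll check it in close crops.

Run:
```python
import cv2,numpy as np
a=cv2.imread('pics/scene0.png');b=cv2.imread('pics/top0.png')
r=lambda i,x,y,w,h,k:cv2.resize(i[y:y+h,x:x+w],None,fx=k,fy=k,interpolation=cv2.INTER_CUBIC)
t=np.hstack([r(a,225,175,100,100,4),r(b,350,115,100,100,4)])
cv2.imwrite('pics/crop1.png',t)
t=np.hstack([r(a,380,120,100,100,4),r(b,115,155,100,100,4)])
cv2.imwrite('pics/crop2.png',t)
```

```text
(no output)
```

View pics/crop1.png

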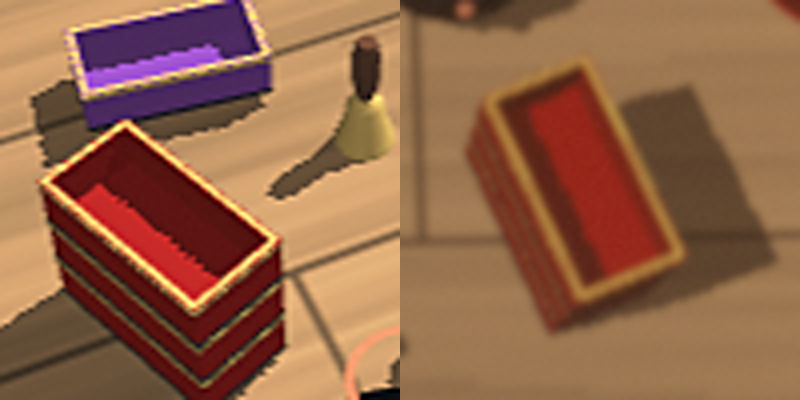

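View pics/crop2.png

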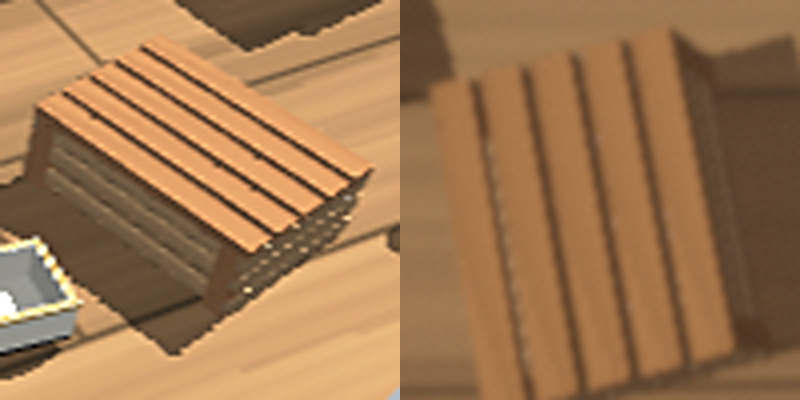

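The crop confirms three nested red trays with yellow rims, and the top rim is clear in both views. Next I'll triangulate the corners.

Run:
```python
from h import *
a=snapshot('scene');b=snapshot('top');TA=campose(a);TB=campose(b)
print(TA[:3,2],TB[:3,2])
def tri(p,q):
    A=np.array(a['camera_matrix'])@np.linalg.inv(TA)[:3];B=np.array(b['camera_matrix'])@np.linalg.inv(TB)[:3]
    X=cv2.triangulatePoints(A,B,np.array(p,float).reshape(2,1),np.array(q,float).reshape(2,1));X=(X[:3]/X[3])[:,0]
    return X,np.linalg.norm(proj(a,TA,X)-p),np.linalg.norm(proj(b,TB,X)-q)
def S(p,x,y):return (p[0]/4+x,p[1]/4+y)
sc=[(127,122),(282,242),(195,312),(40,182)];tp=[(182,303),(85,103),(188,58),(288,258)]
# order correspondences by z=0.118 back-projection
pa=[onz(a,TA,S(p,225,175),.118) for p in sc];pb=[onz(b,TB,S(p,350,115),.118) for p in tp]
for i,p in enumerate(pa):
    j=np.argmin([np.linalg.norm(p-q) for q in pb]);print(i,j,p.round(3),pb[j].round(3),tri(S(sc[i],225,175),S(tp[j],350,115)))
print('mid',np.mean(pa,0),np.mean(pb,0))
e=lambda P:np.degrees(np.arctan2(*(P[1::-1])))
sc=[(163,38),(375,172),(252,252),(35,105)];tp=[(32,85),(270,28),(337,350),(82,405)]
pa=[onz(a,TA,S(p,380,120),.07) for p in sc];pb=[onz(b,TB,S(p,115,155),.07) for p in tp]
for i,p in enumerate(pa):
    j=np.argmin([np.linalg.norm(p-q) for q in pb]);print(i,j,p.round(3),pb[j].round(3),tri(S(sc[i],380,120),S(tp[j],115,155)))
print('mid',np.mean(pa,0),np.mean(pb,0))
for n in ['bell','jug','candlestick','mug','green_top']:
    ma=silhouettes(a,n)[0]['bbox'];mb=silhouettes(b,n)[0]['bbox']
    print(n,onz(b,TB,(mb[0]+mb[2]/2,mb[1]+mb[3]/2),0.05).round(3),onz(a,TA,(ma[0]+ma[2]/2,ma[1]+ma[3]/2),.05).round(3))
    print(tri((ma[0]+ma[2]/2,ma[1]+ma[3]/2),(mb[0]+mb[2]/2,mb[1]+mb[3]/2)))
```

```text
[-0.59606214  0.2981639  -0.74552546] [ 0.19476991 -0.00720803 -0.98082248]
0 0 [ 0.536 -0.171  0.118] [ 0.529 -0.176  0.118] (array([ 0.53085391, -0.17341458,  0.11345945]), np.float64(1.481579976582662), np.float64(1.5377776488723995))
1 1 [ 0.655 -0.122  0.118] [ 0.646 -0.127  0.118] (array([ 0.64966463, -0.12419994,  0.11185188]), np.float64(1.6957479408417175), np.float64(1.6047385497576723))
2 2 [ 0.679 -0.182  0.118] [ 0.672 -0.187  0.118] (array([ 0.6747674 , -0.18483319,  0.11397907]), np.float64(1.6045712057473773), np.float64(1.4477502112901823))
3 3 [ 0.559 -0.231  0.118] [ 0.553 -0.236  0.118] (array([ 0.55505579, -0.23393331,  0.11492338]), np.float64(1.5884237514025203), np.float64(1.5756436598917682))
mid [ 0.60746019 -0.17673455  0.118     ] [ 0.60012056 -0.18155379  0.118     ]
0 3 [0.402 0.413 0.07 ] [0.399 0.414 0.07 ] (array([0.39888449, 0.41549098, 0.06683886]), np.float64(0.12051289105514608), np.float64(0.1613577584035434))
1 0 [0.595 0.459 0.07 ] [0.586 0.458 0.07 ] (array([0.58910251, 0.46435815, 0.06247373]), np.float64(0.7755464573205567), np.float64(0.904
[... 506 characters left out ...]
64(2.4594690051650923), np.float64(2.68773267929514))
jug [ 0.803 -0.124  0.05 ] [ 0.786 -0.104  0.05 ]
(array([ 0.79413057, -0.11574856,  0.07258206]), np.float64(2.8431203109188563), np.float64(2.331536576345291))
candlestick [0.665 0.014 0.05 ] [0.686 0.01  0.05 ]
(array([0.673342  , 0.01676918, 0.02897848]), np.float64(0.9949632631365529), np.float64(0.9492067475717276))
mug [0.788 0.126 0.05 ] [0.784 0.124 0.05 ]
(array([0.78592955, 0.12370772, 0.05355057]), np.float64(0.6430540563334486), np.float64(0.5739431524738979))
green_top [ 0.475 -0.425  0.05 ] [ 0.475 -0.418  0.05 ]
(array([ 0.47556015, -0.42032511,  0.05311762]), np.float64(1.4309993834111572), np.float64(1.3917269137749613))
```

```bash
python3 -m pendant '[[[1.2,0,0.65,0,0,0,1],[2.4,0,1.33,0,0,0,1],[2.8,0,1.6,0,0,0,1],[2.8,0,1.6,0,0,0,1],[2.8,0,1.6,0,0,0,1],[2.8,0,1.6,0,0,0,1],[2.8,0,1.6,0,0,0,1],[2.8,0,1.6,0,0,0,1],[2.8,0,1.6,0,0,0,1],[2.8,0,1.6,0,0,0,1],[2.8,0,1.6,0,0,0,1],[2.8,0,1.6,0,0,0,1]]]'
python3 -m pendant '[[[2.8,0,1.6,0,0,0,1],[2.8,0,1.6,0,0,0,1],[2.8,0,1.6,0,0,0,1],[2.8,0,1.6,0,0,0,1],[2.4,0,1.3,0,0,0,1],[1.6,0,0.6,0,0,0,1],[0,0,0,0,0,0,1],[0,0,0,0,0,0,1]]]'
python3 - <<'E'
from h import *
o=ctrl.get_obs();s=snapshot('wrist');save(s['image'],'wrist1');print(o['tool_pos'],o['orientation'],o['force'],o['clock'])
for t in ['red_top','bell']: print(t,[(round(d['confidence'],2),d['bbox']) for d in silhouettes(s,t)])
T=campose(s,o)
for z in (.110,.118):print(proj(s,T,[[.603,-.179,z]]))
E
```

```text
clock: 2.95
tool_pos: [0.4905, -0.3225, 0.2268]
orientation: [-90.0, -0.0, 24.0]
force: [1.1, -0.5, -0.7]
opening: 0.0876
clock: 3.62
tool_pos: [0.5953, -0.1859, 0.2262]
orientation: [-90.0, 0.0, 24.0]
force: [-0.1, -0.4, -0.5]
opening: 0.0875
[ 0.59526423 -0.18592739  0.22623698] [-8.99848215e+01  3.10561271e-02  2.40325851e+01] [-0.10250935 -0.3795167  -0.53543654] 3.6167
red_top [(0.79, [284.1, 128.8, 81.8, 133.2]), (0.16, [160.8, 0.2, 25.9, 54.4])]
bell [(0.94, [472.1, 156.6, 79.3, 41.7])]
[[324.08519094 208.39976074]]
[[324.17505697 211.03198992]]
```

View pics/wrist1.png

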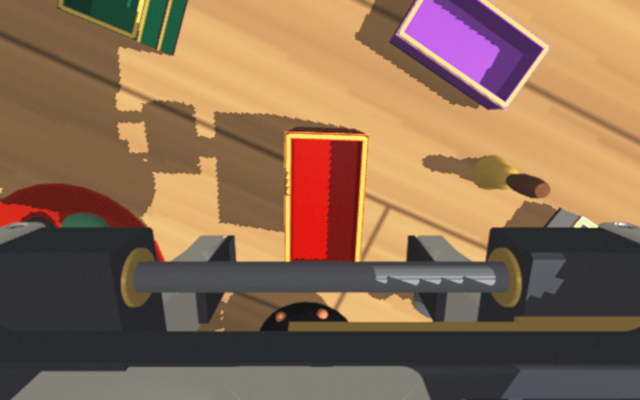

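The wrist view shows the red tray rim at columns 286–367, with its near edge at row 133. The bell is at (510,175), and the gripper hides the far end of the tray. I'll slide 6 cm along tool x to see the whole rim, which also gives a second view.

```bash
python3 -m pendant '[[[1.5,0,0,0,0,0,1],[2,0,0,0,0,0,1],[2,0,0,0,0,0,1],[1,0,0,0,0,0,1],[0,0,0,0,0,0,1],[0,0,0,0,0,0,1]]]'
python3 - <<'E'
from h import *
o=ctrl.get_obs();s=snapshot('wrist');save(s['image'],'wrist2');print(o['tool_pos'],o['orientation'],o['force'],o['clock'])
d=silhouettes(s,'red_top')[0];print(d['bbox'],d['confidence'])
im=s['image'][:,:];c=cv2.resize(im[20:240,250:430],None,fx=3.3,fy=2.7,interpolation=cv2.INTER_CUBIC);c=cv2.resize(im[30:230,260:400],None,fx=3,fy=3,interpolation=cv2.INTER_CUBIC);save(c,'crop3')
E
```

```text
clock: 4.27
tool_pos: [0.6539, -0.161, 0.2261]
orientation: [-90.0, 0.0, 23.9]
force: [-0.2, 0.2, 0.7]
opening: 0.0876
[ 0.65389758 -0.16102071  0.22613814] [-8.99764433e+01  4.42597760e-02  2.39046294e+01] [-0.21360287  0.17414377  0.66881177] 4.2667
[283.3, 43.7, 90.1, 174.8] 0.94
```

View pics/crop3.png

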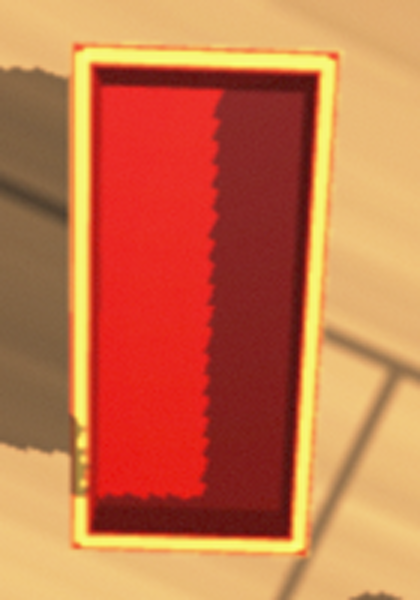

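The crop shows the whole rim. Its corners are at about (284,45), (373,47), (362,214) and (285,212).

Run:
```python
from h import *
from scipy.optimize import least_squares
o2=dict(tool_pos=[0.65389758,-0.16102071,0.22613814],orientation=[-89.976,0.044,23.9046])
o1=dict(tool_pos=[0.59526423,-0.18592739,0.22623698],orientation=[-89.9848,0.031,24.0326])
s=snapshot('wrist');T2=campose(s,o2);T1=campose(s,o1)
uv2=np.array([(73,45),(338,52),(306,553),(74,546)])/3+[260,30]
uv1=np.array([(285.5,131),(368,133)])
L,W=.065,.033
loc=np.array([[-L,-W],[-L,W],[L,W],[L,-W]])
def P(p):
    c,n=np.cos(p[3]),np.sin(p[3]);q=loc@np.array([[c,n],[-n,c]])+p[:2];return np.c_[q,np.full(4,p[2])]
f=lambda p:np.r_[(proj(s,T2,P(p))-uv2).ravel(),(proj(s,T1,P(p)[:2])-uv1).ravel()]
r=least_squares(f,[.6,-.18,.115,.4]);print(r.x,np.degrees(r.x[3]),r.fun.round(1))
# per-corner triangulation of near corners
K=np.array(s['camera_matrix'])
X=cv2.triangulatePoints(K@np.linalg.inv(T2)[:3],K@np.linalg.inv(T1)[:3],uv2[:2].T.copy(),uv1.T.copy());print((X[:3]/X[3]).T)
p=r.x
o=ctrl.get_obs();d=p[:2]-o['tool_pos'][:2];y=np.radians(o['orientation'][2]);print('dx,dz cm',100*(d[0]*np.cos(y)+d[1]*np.sin(y)),100*(-d[0]*np.sin(y)+d[1]*np.cos(y)),'yaw err',np.degrees(p[3])-o['orientation'][2])
```

```text
[ 0.60326448 -0.17874785  0.11699971  0.39043931] 22.370524831337924 [-0.2 -0.4 -0.1 -0.2  0.3 -0.8 -0.2 -0.4 -0.1  0.6  0.3  1.1]
[[ 0.5555146  -0.23436502  0.11369389]
 [ 0.52984301 -0.17275118  0.11295967]]
dx,dz cm -5.310855816234951 0.4246514853508687 yaw err -1.5220879009624433
```

The fit gives the tray at (0.603, -0.179), yaw 22.4°, with the rim at z 0.117, which agrees with the text. I'll go above it and descend to just over the rim.

```bash
python3 -m pendant '[[[0,0,0,0,1.5,0,1],[-1.8,0,0.1,0,0,0,1],[-2,0,0.1,0,0,0,1],[-1.56,0,0.09,0,0,0,1],[0,1.5,0,0,0,0,1],[0,2.5,0,0,0,0,1],[0,2.5,0,0,0,0,1],[0,1.5,0,0,0,0,1],[0,0.5,0,0,0,0,1],[0,0,0,0,0,0,1],[0,0,0,0,0,0,1]]]'
python3 - <<'E'
from h import *
o=ctrl.get_obs();s=snapshot('wrist');save(s['image'],'wrist3');print(o['tool_pos'],o['orientation'],o['force'],o['clock'])
E
```

```text
clock: 5.33
tool_pos: [0.604, -0.1786, 0.1426]
orientation: [-90.0, -0.0, 22.4]
force: [0.6, 0.9, 0.4]
opening: 0.0877
[ 0.60397274 -0.17862278  0.14257431] [-9.00440705e+01 -3.85496505e-02  2.24394098e+01] [0.60662688 0.88486046 0.36031013] 5.3333
```

View pics/wrist3.png

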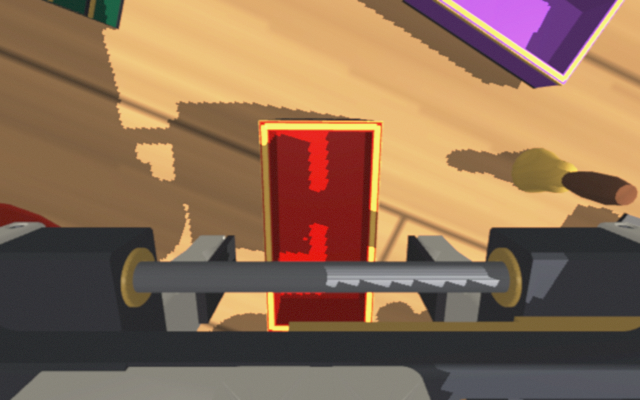

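The tray sits centred between the fingers: its walls are at columns 266 and 378, the fingers at 235 and 410. I'll descend and close.

```bash
python3 -m pendant '[[[0,1.5,0,0,0,0,1],[0,1.8,0,0,0,0,1],[0,1.3,0,0,0,0,1],[0,0.8,0,0,0,0,1],[0,0,0,0,0,0,1],[0,0,0,0,0,0,1]]]'
python3 -m pendant '[[[0,0,0,0,0,0,0.85],[0,0,0,0,0,0,0.75],[0,0,0,0,0,0,0.7],[0,0,0,0,0,0,0.65],[0,0,0,0,0,0,0.6],[0,0,0,0,0,0,0.5],[0,0,0,0,0,0,0.3],[0,0,0,0,0,0,0],[0,0,0,0,0,0,0],[0,0,0,0,0,0,0]]]'
```

```text
clock: 5.88
tool_pos: [0.6043, -0.1784, 0.0884]
orientation: [-90.0, -0.0, 22.5]
force: [-0.0, 0.3, 0.9]
opening: 0.0876
clock: 6.72
tool_pos: [0.6042, -0.1783, 0.0883]
orientation: [-90.0, -0.1, 22.4]
force: [-0.6, 0.4, 6.3]
opening: 0.0655
```

```bash
python3 -m pendant '[[[0,-0.3,0,0,0,0,0],[0,-0.5,0,0,0,0,0],[0,-0.6,0,0,0,0,0],[0,-0.8,0,0,0,0,0],[0,-1,0,0,0,0,0],[0,-1,0,0,0,0,0],[0,-1,0,0,0,0,0],[0,-1,0,0,0,0,0],[0,-0.5,0,0,0,0,0],[0,0,0,0,0,0,0],[0,0,0,0,0,0,0]]]'
python3 - <<'E'
from h import *
o=ctrl.get_obs();print(o['force'],o['opening'])
s=snapshot('scene');save(cv2.resize(s['image'][140:300,170:370],None,fx=3,fy=3),'scene4');s=snapshot('wrist');save(s['image'],'wrist4')
E
```

```text
clock: 7.63
tool_pos: [0.6038, -0.1782, 0.1549]
orientation: [-90.0, -0.0, 22.4]
force: [-0.4, 1.0, -2.0]
opening: 0.0661
[-0.370094    1.02790316 -1.99366699] 0.06605340140002693
```

View pics/scene4.png

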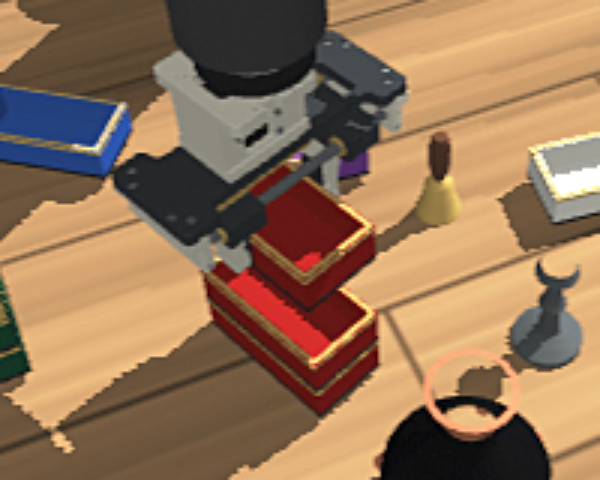

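The top tray is up on its own and the two beneath stay nested. Next I'll raise it, then carry it toward the crate, stopping short to measure the crate with the wrist camera.

```bash
python3 -m pendant '[[[0,-1,0,0,0,0,0],[0,-1.5,0,0,0,0,0],[0,-2,0,0,0,0,0],[0,-2,0,0,0,0,0],[0,-1.5,0,0,0,0,0],[0,-1,0,0,2,0,0],[0,0,0,0,3,0,0],[0,0,0,0,2.9,0,0],[0,0,0.8,0,0,0,0],[0.3,0,1.6,0,0,0,0],[0.4,0,2.3,0,0,0,0],[0.5,0,2.5,0,0,0,0]]]'
python3 -m pendant '[[[0.6,0,2.6,0,0,0,0],[0.7,0,2.7,0,0,0,0],[0.7,0,2.8,0,0,0,0],[0.7,0,2.8,0,0,0,0],[0.7,0,2.8,0,0,0,0],[0.7,0,2.8,0,0,0,0],[0.7,0,2.8,0,0,0,0],[0.7,0,2.8,0,0,0,0],[0.7,0,2.8,0,0,0,0],[0.7,0,2.6,0,0,0,0],[0.6,0,2.2,0,0,0,0],[0.5,0,1.6,0,0,0,0]]]'
python3 -m pendant '[[[0.2,0,0.8,0,0,0,0],[0,0,0,0,0,0,0],[0,0,0,0,0,0,0],[0,0,0,0,0,0,0]]]'
python3 - <<'E'
from h import *
o=ctrl.get_obs();s=snapshot('wrist');save(s['image'],'wrist5');print(o['tool_pos'],o['orientation'],o['force'],o['clock'],o['opening'])
for t in ['red_top','crate']: print(t,[(round(d['confidence'],2),d['bbox']) for d in silhouettes(s,t)])
E
```

```text
clock: 8.73
tool_pos: [0.5967, -0.105, 0.2444]
orientation: [-90.0, 0.1, 14.6]
force: [1.1, 0.2, -1.8]
opening: 0.0657
clock: 9.73
tool_pos: [0.5955, 0.2198, 0.2445]
orientation: [-90.0, 0.0, 14.7]
force: [0.2, -0.7, -2.5]
opening: 0.0661
clock: 10.07
tool_pos: [0.5959, 0.2249, 0.2446]
orientation: [-90.0, 0.0, 14.5]
force: [0.3, 0.0, -2.0]
opening: 0.066
[0.59594147 0.22494529 0.24456305] [-9.00135696e+01  2.13855073e-02  1.45292716e+01] [ 0.27040689  0.00274473 -1.96393993] 10.0667 0.06604308541637545
red_top [(0.94, [230.9, 120.6, 178.0, 200.8])]
crate [(0.96, [397.3, 21.3, 179.3, 205.9])]
```

View pics/wrist5.png

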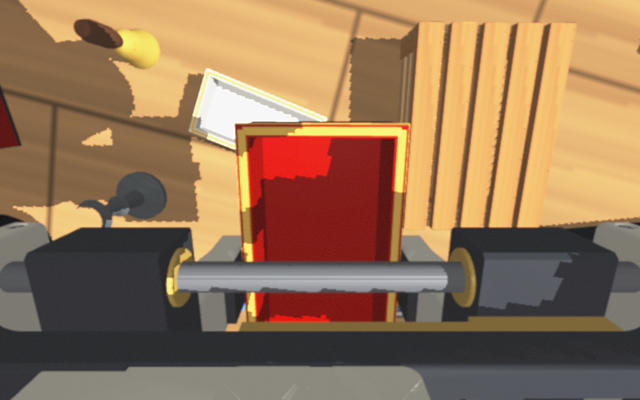

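The wrist view shows the crate whole, at about columns 405–576 and rows 23–228. The held tray's near rim runs from (237,124) to (410,124). I'll take a close crop for corners.

Run:
```python
import cv2
a=cv2.imread('pics/wrist5.png');cv2.imwrite('pics/crop5.png',cv2.resize(a[10:240,390:590],None,fx=2.6,fy=2.6,interpolation=cv2.INTER_CUBIC))
```

```text
(no output)
```

View pics/crop5.png

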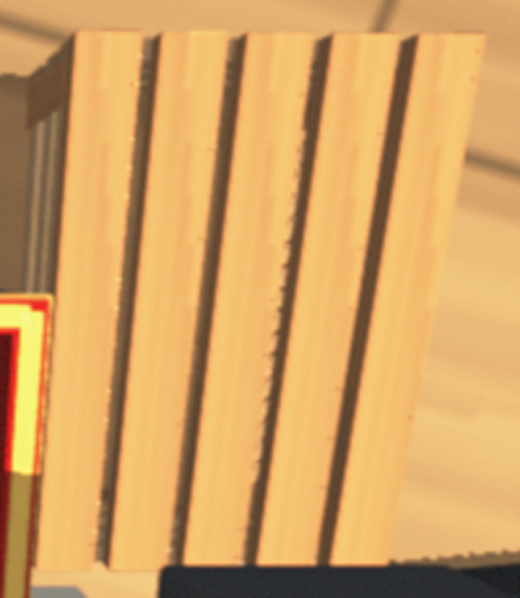

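Run:
```python
from h import *
from scipy.optimize import least_squares
o=dict(tool_pos=[0.59594147,0.22494529,0.24456305],orientation=[-90.0136,0.0214,14.5293])
s=snapshot('wrist');T=campose(s,o)
uv=np.array([(75,31),(485,34),(390,566),(35,570)])/2.6+[390,10]
L,W=.1,.072
loc=np.array([[-L,-W],[-L,W],[L,W],[L,-W]])
def P(p):
    c,n=np.cos(p[3]),np.sin(p[3]);q=loc@np.array([[c,n],[-n,c]])+p[:2];return np.c_[q,np.full(4,p[2])]
r=least_squares(lambda p:(proj(s,T,P(p))-uv).ravel(),[.51,.367,.07,.25]);p=r.x;print(p,np.degrees(p[3]),r.fun.round(1))
r2=least_squares(lambda q:(proj(s,T,P([q[0],q[1],.07,q[2]]))-uv).ravel(),[.51,.367,.25]).x;print(r2,np.degrees(r2[2]))
# held tray near rim: expected rim z
zr=o['tool_pos'][2]-.0163+.046
for u in [(237,124),(410,124)]:
    X=onz(s,T,u,zr);y=np.radians(14.53);d=X-o['tool_pos'];print('rim in tool x,z',d[0]*np.cos(y)+d[1]*np.sin(y),-d[0]*np.sin(y)+d[1]*np.cos(y))
t=p[:2];d=t-o['tool_pos'][:2];y=np.radians(14.53);print('go x,z',100*(d[0]*np.cos(y)+d[1]*np.sin(y)),100*(-d[0]*np.sin(y)+d[1]*np.cos(y)))
```

```text
[0.50668146 0.36897943 0.06925003 0.2528794 ] 14.488922070462547 [ 0.   0.2 -0.2 -0.9 -0.9  1.2  1.1 -0.4]
[0.50680327 0.36864168 0.25295694] 14.493364926012317
rim in tool x,z -0.06592711975785313 -0.031785900431928506
rim in tool x,z -0.06591138387469882 0.034357015878701304
go x,z -5.026887267007824 16.18215776207415
```

The crate is measured at (0.507, 0.369), top z 0.069 and yaw 14.5°, which agrees with the static cameras. I'll move over it and lower.

```bash
python3 -m pendant '[[[-0.3,0,1,0,0,0,0],[-0.6,0,2,0,0,0,0],[-0.8,0,2.6,0,0,0,0],[-0.8,0,2.6,0,0,0,0],[-0.8,0,2.6,0,0,0,0],[-0.8,0,2.6,0,0,0,0],[-0.6,0,1.8,0,0,0,0],[-0.3,0,0.9,0,0,0,0],[0,0,0,0,0,0,0],[0,1,0,0,0,0,0],[0,2,0,0,0,0,0],[0,2.5,0,0,0,0,0]]]'
python3 -m pendant '[[[0,2.5,0,0,0,0,0],[0,2.5,0,0,0,0,0],[0,2,0,0,0,0,0],[0,1.3,0,0,0,0,0],[0,0.7,0,0,0,0,0],[0,0.3,0,0,0,0,0],[0,0,0,0,0,0,0],[0,0,0,0,0,0,0]]]'
```

```text
clock: 11.27
tool_pos: [0.5083, 0.3688, 0.1901]
orientation: [-89.9, -0.2, 14.5]
force: [-0.3, -0.0, -2.0]
opening: 0.0658
clock: 11.93
tool_pos: [0.5079, 0.3691, 0.0973]
orientation: [-90.0, -0.1, 14.5]
force: [0.5, -0.5, -1.5]
opening: 0.0655
```

```bash
python3 -m pendant '[[[0,0.3,0,0,0,0,0],[0,0.3,0,0,0,0,0],[0,0.2,0,0,0,0,0],[0,0.1,0,0,0,0,0],[0,0,0,0,0,0,0],[0,0,0,0,0,0,0]]]'
python3 -m pendant '[[[0,0.1,0,0,0,0,0],[0,0,0,0,0,0,0],[0,0,0,0,0,0,0]]]'
python3 -m pendant '[[[0,0.1,0,0,0,0,0],[0,0,0,0,0,0,0],[0,0,0,0,0,0,0]]]'
```

```text
clock: 12.43
tool_pos: [0.5072, 0.3691, 0.0876]
orientation: [-90.0, -0.0, 14.5]
force: [0.4, -0.1, -1.5]
opening: 0.0658
clock: 12.68
tool_pos: [0.5072, 0.3691, 0.0866]
orientation: [-90.0, -0.0, 14.5]
force: [-0.2, -0.3, -1.4]
opening: 0.0658
clock: 12.93
tool_pos: [0.5074, 0.3691, 0.0863]
orientation: [-90.0, -0.0, 14.5]
force: [-1.9, -1.9, 5.1]
opening: 0.0659
```

The force turned from -1.4 to +5.1 N at z 0.0863, so the tray is on the crate. Now I'll release.

```bash
python3 -m pendant '[[[0,0,0,0,0,0,0.7],[0,0,0,0,0,0,0.78],[0,0,0,0,0,0,0.85],[0,0,0,0,0,0,0.95],[0,0,0,0,0,0,1],[0,0,0,0,0,0,1],[0,0,0,0,0,0,1]]]'
python3 -m pendant '[[[0,-0.5,0,0,0,0,1],[0,-1.5,0,0,0,0,1],[0,-2.5,0,0,0,0,1],[0,-2.5,0,0,0,0,1],[0,-2.5,0,0,0,0,1],[0,-2,0,0,0,0,1],[0,-1,0,0,0,0,1],[0,0,0,0,0,0,1],[0,0,0,0,0,0,1],[0,0,0,0,0,0,1]]]'
python3 - <<'E'
from h import *
o=ctrl.get_obs();s=snapshot('wrist');save(s['image'],'wrist6');print(o['tool_pos'],o['orientation'],o['force'],o['clock'],o['opening'])
a=snapshot('scene');b=snapshot('top')
im=np.hstack([cv2.resize(x,None,fx=4,fy=4,interpolation=cv2.INTER_CUBIC) for x in (a['image'][110:210,380:480],b['image'][155:255,115:215])]);save(im,'st6')
for n,x in (('scene',a),('top',b)): print(n,[(round(d['confidence'],2),d['bbox']) for d in silhouettes(x,'bell')])
E
```

```text
clock: 13.52
tool_pos: [0.5073, 0.369, 0.0854]
orientation: [-90.0, 0.0, 14.5]
force: [0.7, -0.2, -0.2]
opening: 0.0871
clock: 14.35
tool_pos: [0.5066, 0.3686, 0.2092]
orientation: [-90.0, 0.1, 14.5]
force: [0.2, -0.3, -0.4]
opening: 0.0876
[0.50663878 0.36855544 0.20915611] [-90.0488945    0.10595874  14.52523588] [ 0.24072427 -0.2737471  -0.39184475] 14.35 0.08763506366565195
scene [(0.6, [308.5, 189.0, 16.5, 25.0]), (0.47, [135.2, 208.4, 42.5, 55.5])]
top [(0.46, [315.1, 201.9, 14.9, 13.6])]
```

View pics/wrist6.png

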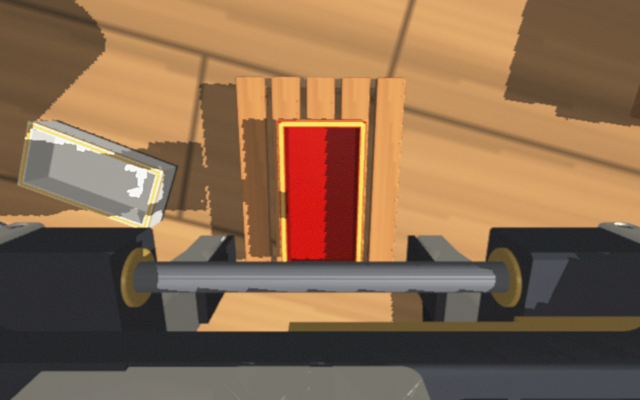

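View pics/st6.png

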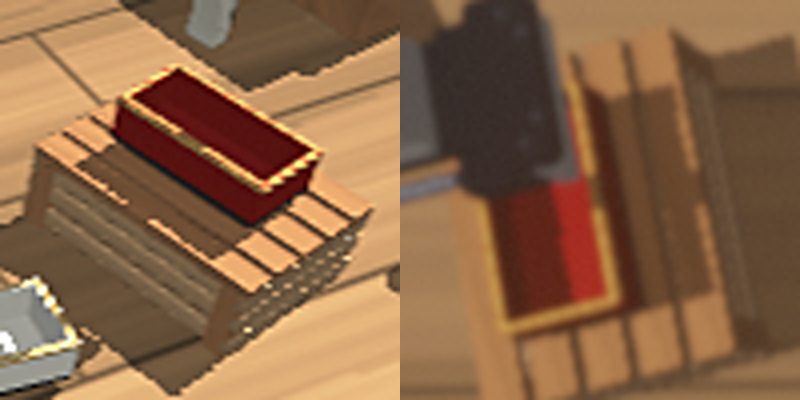

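In the wrist view the tray (columns 278–366) is centred on the crate (237–405) and parallel to the slats, and the scene view shows it level. The gripper is 12 cm above it, so it's released. Next is the bell.

```bash
python3 -m pendant '[[[-0.2,-0.5,-1,0,0,0,1],[-0.4,-0.5,-2,0,0,0,1],[-0.5,-0.5,-2.8,0,0,0,1],[-0.5,0,-2.8,0,0,0,1],[-0.5,0,-2.8,0,0,0,1],[-0.5,0,-2.8,0,0,0,1],[-0.5,0,-2.8,0,0,0,1],[-0.5,0,-2.8,0,0,0,1],[-0.5,0,-2.8,0,0,0,1],[-0.5,0,-2.8,0,0,0,1],[-0.5,0,-2.8,0,0,0,1],[-0.5,0,-2.8,0,0,0,1]]]'
python3 -m pendant '[[[-0.5,0,-2.8,0,0,0,1],[-0.5,0,-2.3,0,0,0,1],[-0.2,0,-1.3,0,0,0,1],[0,0,-0.6,0,0,0,1],[0,0,0,0,0,0,1],[0,0,0,0,0,0,1]]]'
cat > bell.py <<'E'
from h import *
import sys,json
o=ctrl.get_obs();s=snapshot('wrist');save(s['image'],sys.argv[1]);print(o['tool_pos'],o['orientation'],o['clock'])
d=silhouettes(s,'bell');print([(x['confidence'],x['bbox']) for x in d])
T=campose(s,o);json.dump(dict(T=T.tolist(),K=np.array(s['camera_matrix']).tolist()),open(sys.argv[1]+'.json','w'))
np.save(sys.argv[1]+'_m.npy',d[0]['mask'])
b=[int(v) for v in d[0]['bbox']];x0,y0=max(0,b[0]-20),max(0,b[1]-20);c=s['image'][y0:y0+b[3]+40,x0:x0+b[2]+40];save(cv2.resize(c,None,fx=4,fy=4,interpolation=cv2.INTER_CUBIC),sys.argv[1]+'c');print('crop origin',x0,y0)
E
python3 bell.py wb1
```

```text
clock: 15.6
tool_pos: [0.5303, 0.0525, 0.2262]
orientation: [-90.0, -0.0, 14.5]
force: [-0.1, 0.4, -0.6]
opening: 0.0873
clock: 16.1
tool_pos: [0.5366, -0.0162, 0.2258]
orientation: [-90.0, -0.0, 14.5]
force: [-0.0, -0.1, 0.1]
opening: 0.0877
[ 0.53664211 -0.01620534  0.22581013] [-8.99959317e+01 -2.21906358e-02  1.44804400e+01] 16.1
[(0.93, [316.8, 139.6, 37.4, 41.3])]
crop origin 296 119
```

View pics/wb1.png

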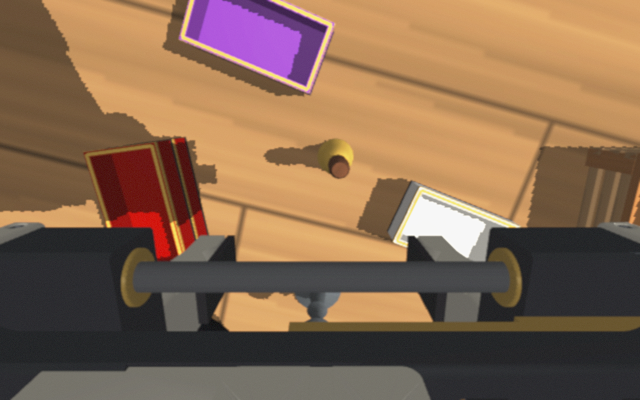

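View pics/wb1c.png

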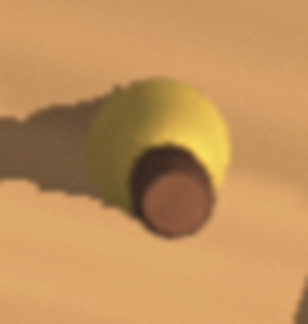

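The bell stands at about (336,158). Its handle top is at (340,169) and its mouth circle is centred near (336,156).

Run:
```python
from h import *
import json
j=json.load(open('wb1.json'));s=dict(camera_matrix=np.array(j['K']),mount=0);T=np.array(j['T'])
m=snapshot('wrist')
print('top',onz(s,T,(340.2,169.5),.096),'base',onz(s,T,(335.8,156),0))
T5=campose(m,dict(tool_pos=[0.59594147,0.22494529,0.24456305],orientation=[-90.0136,0.0214,14.5293]))
T1=campose(m,dict(tool_pos=[0.59526423,-0.18592739,0.22623698],orientation=[-89.9848,0.031,24.0326]))
K=s['camera_matrix'];A=K@np.linalg.inv(T)[:3]
for TT,uv in((T5,(83,28)),(T1,(542,189))):
    X=cv2.triangulatePoints(A,K@np.linalg.inv(TT)[:3],np.array([[340.2],[169.5]]),np.array(uv,float).reshape(2,1));print((X[:3]/X[3])[:,0])
o=ctrl.get_obs();t=(onz(s,T,(340.2,169.5),.096)+onz(s,T,(335.8,156),0))[:2]/2;d=t-o['tool_pos'][:2];y=np.radians(14.5)
print(t,'go',100*(d[0]*np.cos(y)+d[1]*np.sin(y)),100*(-d[0]*np.sin(y)+d[1]*np.cos(y)))
```

```text
top [ 0.5111828  -0.00488887  0.096     ] base [ 0.51126344 -0.00454894  0.        ]
[ 0.51124774 -0.00483024  0.09544561]
[ 0.5109017  -0.00493055  0.09461997]
[ 0.51122312 -0.00471891] go -2.209835258474328 1.651605949106828
```

The bell axis is at (0.511, -0.005) and its top triangulates to z 0.095. I'll go over it, descend and grip the handle.

```bash
python3 -m pendant '[[[-0.7,0,0.5,0,0,0,1],[-1,0,0.8,0,0,0,1],[-0.5,0,0.35,0,0,0,1],[0,1,0,0,0,0,1],[0,2,0,0,0,0,1],[0,2.5,0,0,0,0,1],[0,2.5,0,0,0,0,1],[0,1.5,0,0,0,0,1],[0,0.5,0,0,0,0,1],[0,0,0,0,0,0,1],[0,0,0,0,0,0,1]]]'
python3 - <<'E'
from h import *
s=snapshot('wrist');save(s['image'],'wb2')
E
```

```text
clock: 17.17
tool_pos: [0.5117, -0.0053, 0.1259]
orientation: [-90.0, -0.0, 14.6]
force: [0.8, -1.5, 0.9]
opening: 0.0877
```

View pics/wb2.png

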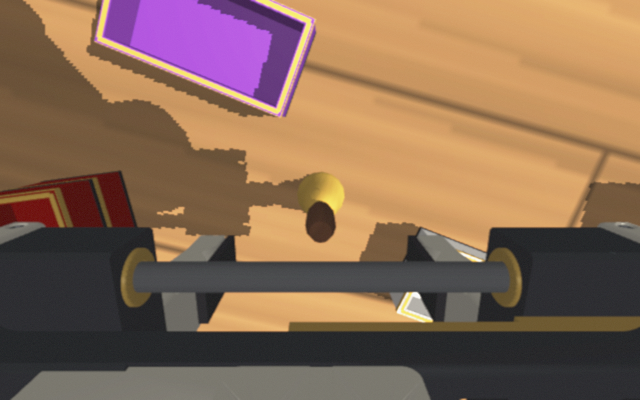

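The handle (320,220) is midway between the fingers. The white tray lies near the right finger, so I'll narrow the opening before descending.

```bash
python3 -m pendant '[[[0,0,0,0,0,0,0.55],[0,0,0,0,0,0,0.55],[0,0,0,0,0,0,0.55],[0,1,0,0,0,0,0.55],[0,1.7,0,0,0,0,0.55],[0,1.8,0,0,0,0,0.55],[0,1.4,0,0,0,0,0.55],[0,0.8,0,0,0,0,0.55],[0,0.2,0,0,0,0,0.55],[0,0,0,0,0,0,0.55],[0,0,0,0,0,0,0.55]]]'
python3 -m pendant '[[[0,0,0,0,0,0,0.5],[0,0,0,0,0,0,0.42],[0,0,0,0,0,0,0.36],[0,0,0,0,0,0,0.3],[0,0,0,0,0,0,0.25],[0,0,0,0,0,0,0.2],[0,0,0,0,0,0,0.1],[0,0,0,0,0,0,0],[0,0,0,0,0,0,0],[0,0,0,0,0,0,0]]]'
```

```text
clock: 18.13
tool_pos: [0.5118, -0.0053, 0.057]
orientation: [-90.0, -0.0, 14.5]
force: [-0.1, 0.1, -0.5]
opening: 0.0484
clock: 18.97
tool_pos: [0.5115, -0.0054, 0.0567]
orientation: [-90.0, -0.0, 14.5]
force: [0.1, -1.0, 2.2]
opening: 0.0192
```

```bash
python3 -m pendant '[[[0,-0.3,0,0,0,0,0],[0,-0.6,0,0,0,0,0],[0,-1,0,0,0,0,0],[0,-1.2,0,0,0,0,0],[0,-1.2,0,0,0,0,0],[0,-0.7,0,0,0,0,0],[0,0,0,0,0,0,0],[0,0,0,0,0,0,0]]]'
python3 - <<'E'
from h import *
o=ctrl.get_obs();print(o['force'],o['opening'])
a=snapshot('scene');s=snapshot('wrist');save(np.hstack([cv2.resize(a['image'][100:250,240:440],None,fx=2,fy=2),cv2.resize(s['image'],(400,300))]),'lift')
E
```

```text
clock: 19.63
tool_pos: [0.5115, -0.0053, 0.107]
orientation: [-90.0, -0.1, 14.5]
force: [-0.8, 0.0, -0.6]
opening: 0.0192
[-0.75634559  0.01445119 -0.58669874] 0.019231750354009678
```

View pics/lift.png

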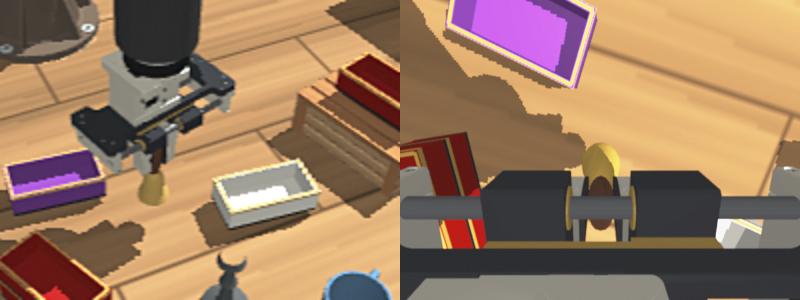

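The bell is held upright between the fingers and off the table. I'll raise it and carry it to the crate.

```bash
python3 -m pendant '[[[0,-1,0,0,0,0,0],[0,-2,0,0,0,0,0],[0,-2.5,0,0,0,0,0],[0,-2.5,0,0,0,0,0],[0,-2.5,0,0,0,0,0],[0,-2,0,0,0,0,0],[0,-1,0.5,0,0,0,0],[0.2,0,1,0,0,0,0],[0.4,0,1.8,0,0,0,0],[0.6,0,2.2,0,0,0,0],[0.6,0,2.4,0,0,0,0],[0.6,0,2.4,0,0,0,0]]]'
python3 -m pendant '[[[0.6,0,2.4,0,0,0,0],[0.6,0,2.4,0,0,0,0],[0.6,0,2.4,0,0,0,0],[0.6,0,2.4,0,0,0,0],[0.6,0,2.4,0,0,0,0],[0.6,0,2.4,0,0,0,0],[0.6,0,2.4,0,0,0,0],[0.6,0,2.4,0,0,0,0],[0.6,0,2.4,0,0,0,0],[0.6,0,2,0,0,0,0],[0.5,0,1.5,0,0,0,0],[0.3,0,0.8,0,0,0,0]]]'
python3 -m pendant '[[[0.1,0,0.2,0,0,0,0],[0,0,0,0,0,0,0],[0,0,0,0,0,0,0]]]'
python3 - <<'E'
from h import *
o=ctrl.get_obs();d=np.array([.507,.369])-o['tool_pos'][:2];y=np.radians(14.5);print(o['tool_pos'],'go',100*(d[0]*np.cos(y)+d[1]*np.sin(y)),100*(-d[0]*np.sin(y)+d[1]*np.cos(y)))
s=snapshot('wrist');save(s['image'],'w8')
E
```

```text
clock: 20.73
tool_pos: [0.5076, 0.1017, 0.2398]
orientation: [-90.0, 0.1, 14.5]
force: [0.6, 0.5, -1.5]
opening: 0.0192
clock: 21.73
tool_pos: [0.5086, 0.37, 0.2396]
orientation: [-90.1, 0.1, 14.6]
force: [0.6, -0.5, -2.1]
opening: 0.0189
clock: 21.98
tool_pos: [0.5099, 0.3695, 0.2413]
orientation: [-90.0, 0.0, 14.5]
force: [-0.7, -0.7, -1.0]
opening: 0.0192
[0.50987438 0.36951619 0.24125298] go -0.2912064795660372 0.02199345374376546
```

View pics/w8.png

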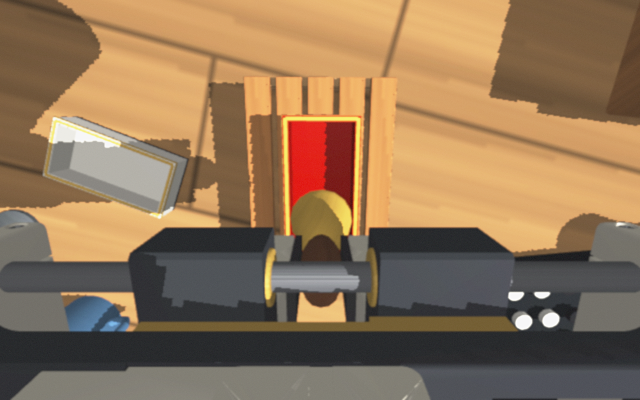

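The bell (column 321) is centred across the tray (columns 283–361). I'll lower it.

```bash
python3 -m pendant '[[[-0.3,0.5,0,0,0,0,0],[0,1.2,0,0,0,0,0],[0,1.8,0,0,0,0,0],[0,1.9,0,0,0,0,0],[0,1.8,0,0,0,0,0],[0,1.2,0,0,0,0,0],[0,0.6,0,0,0,0,0],[0,0.3,0,0,0,0,0],[0,0,0,0,0,0,0],[0,0,0,0,0,0,0]]]'
python3 -m pendant '[[[0,0.2,0,0,0,0,0],[0,0.1,0,0,0,0,0],[0,0,0,0,0,0,0],[0,0,0,0,0,0,0]]]'
```

```text
clock: 22.87
tool_pos: [0.5075, 0.3698, 0.1493]
orientation: [-90.0, -0.1, 14.5]
force: [-0.1, 0.3, -1.8]
opening: 0.0188
clock: 23.2
tool_pos: [0.5072, 0.3696, 0.1459]
orientation: [-90.0, -0.0, 14.5]
force: [-0.0, 0.7, -2.0]
opening: 0.0187
```

```bash
python3 -m pendant '[[[0,0.2,0,0,0,0,0],[0,0.1,0,0,0,0,0],[0,0,0,0,0,0,0],[0,0,0,0,0,0,0]]]'
python3 -m pendant '[[[0,0.1,0,0,0,0,0],[0,0,0,0,0,0,0],[0,0,0,0,0,0,0]]]'
```

```text
clock: 23.53
tool_pos: [0.5071, 0.3695, 0.1424]
orientation: [-90.0, 0.0, 14.5]
force: [0.0, -1.0, -1.6]
opening: 0.0189
clock: 23.78
tool_pos: [0.5073, 0.3696, 0.1417]
orientation: [-90.0, -0.0, 14.5]
force: [-0.5, -1.5, -0.3]
opening: 0.0192
```

```bash
python3 -m pendant '[[[0,0.1,0,0,0,0,0],[0,0,0,0,0,0,0],[0,0,0,0,0,0,0]]]'
```

```text
clock: 24.03
tool_pos: [0.5075, 0.3697, 0.1417]
orientation: [-90.0, -0.1, 14.6]
force: [-1.3, -0.6, 5.7]
opening: 0.0194
```

Force is +5.7 N at z 0.1417, so the bell stands on the tray floor. I'll release it and retreat.

```bash
python3 -m pendant '[[[0,0,0,0,0,0,0.24],[0,0,0,0,0,0,0.3],[0,0,0,0,0,0,0.4],[0,0,0,0,0,0,0.5],[0,0,0,0,0,0,0.6],[0,0,0,0,0,0,0.7],[0,0,0,0,0,0,0.8],[0,0,0,0,0,0,0.8]]]'
python3 -m pendant '[[[0,-0.5,0,0,0,0,0.8],[0,-1.5,0,0,0,0,0.8],[0,-2.5,0,0,0,0,0.8],[0,-2.5,0,0,0,0,0.8],[0,-2,0,0,0,0,0.8],[1,-1,0,0,0,0,0.8],[2,0,0,0,0,0,0.8],[1.5,0,0,0,0,0,0.8],[0,0,0,0,0,0,0.8],[0,0,0,0,0,0,0.8],[0,0,0,0,0,0,0.8]]]'
python3 - <<'E'
from h import *
o=ctrl.get_obs();s=snapshot('wrist');save(s['image'],'w9');a=snapshot('scene');b=snapshot('top')
print(o['tool_pos'],o['force'],o['clock'])
save(a['image'],'scene9');save(b['image'],'top9')
E
```

```text
clock: 24.7
tool_pos: [0.5071, 0.3695, 0.1405]
orientation: [-90.0, 0.0, 14.5]
force: [0.9, -0.3, -1.3]
opening: 0.0609
clock: 25.62
tool_pos: [0.5504, 0.3806, 0.2404]
orientation: [-90.0, 0.0, 14.5]
force: [-0.5, 0.4, -0.9]
opening: 0.0701
[0.55037014 0.38060657 0.24043403] [-0.48005428  0.38249879 -0.86818695] 25.6167
```

View pics/w9.png

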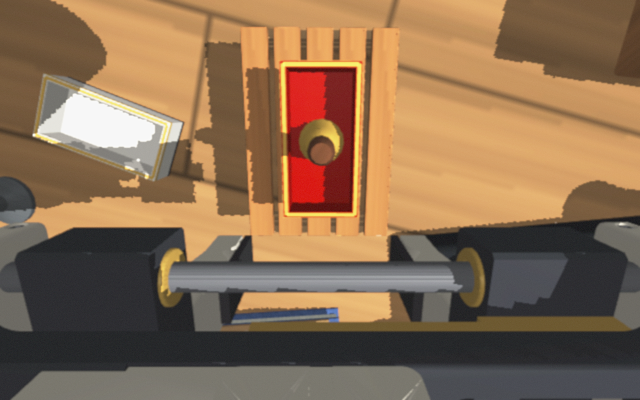

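View pics/scene9.png

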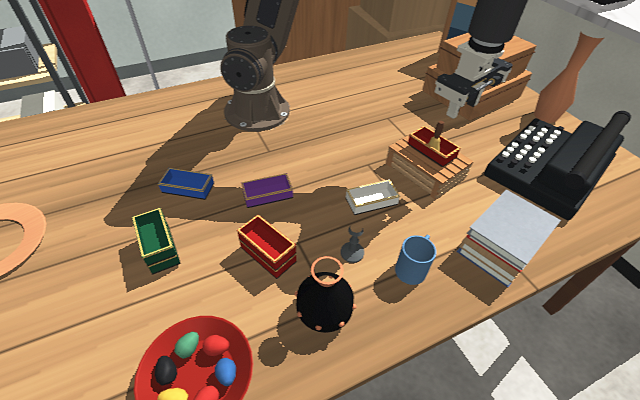

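View pics/top9.png

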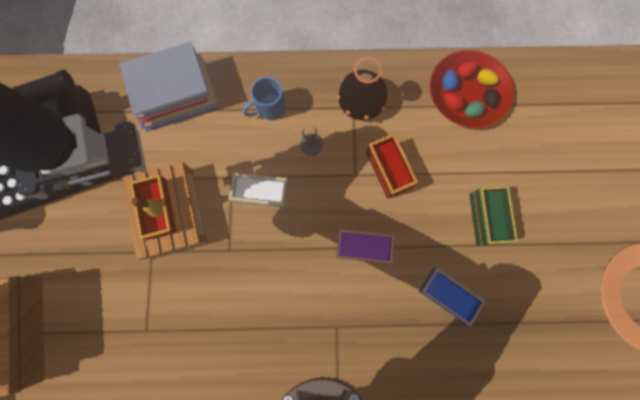

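The tray is level in the middle of the slats and the bell stands upright at its centre, at wrist view (321,140) inside a rim at 280–362 by 62–216. The two-tray red pile and the bystanders are at the same pixels as before, and the gripper is clear.

```bash
python3 -c "
from plant import ctrl
print(ctrl.close_job())"
```

```text
the job is handed in; nothing more can be done
None
```

I handed the job in at about 26 s, well inside the 69 s limit. The red tray is on the crate with the bell standing upright in it.

- **Tray:** I gripped the top red tray across its width and lifted it straight off. The two trays under it stayed nested. I carried it to the crate and lowered it until it touched, at about +5 N, then released it along the slats.
- **Bell:** I took it by the handle, lowered it onto the tray floor until it touched, at about +6 N, then released it and backed away.

**Last checks:** the final wrist, scene and top pictures show the tray level and centred on the crate and the bell upright at its middle. The other red trays and the bystanders look unmoved, and the gripper is clear, with wrist force within noise. These were checks by eye; I didn't re-measure final positions.

**Disagreement:** corners triangulated from the static cameras read 3 to 8 mm low in height, with about 1.5 px error. I used the wrist camera's fits instead, which matched the stated heights to about 1 mm. No check failed.

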